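Finds desk: whorls into the tray, microscope held over the larger one

ROBOT

A 6-joint arm with a two-finger parallel gripper is mounted at the origin on the work surface. World frame = base frame: x ahead of the robot, y to its left, z up, the work surface at z = 0. Lengths are in m, angles in rad, forces in N, time in s.
With the tool pointing down it reaches from about 0.375 to 0.925 m from the base axis. Payload 5.7 kg.
Tool frame: the origin (TCP) lies at the very end of the fingers, on their centre line; the grasp point (between the pads) lies robot.pinch_z behind it (robot.pinch_z is the distance from the TCP to the grasp point, in m); z points along the fingers, y is the line along which they close (so a half turn about z gives the same grasp; the last joint's range is limited). The gripper opens to 88 mm and grips with 3 to 60 N. Pads are 20 mm wide; open, the fingers measure 115 mm over their backs; the gripper's body (75 mm by 178 mm) begins 61 mm behind the grasp point.
Start: joints at [-1.358, 0.359, 1.51, -0, 1.272, -0.115], TCP at [0.193, -0.568, 0.223] pointing down, gripper open.
Joint ranges: [-2.97, 2.97], [-1.01, 2.36], [0.21, 2.38], [-0.96, 4.11], [0.2, 2.71], [-2.98, 2.98]. Speed limits (rad/s): [2.39, 2.39, 3.14, 3.14, 3.14, 3.14].

INTERFACE

Orientations are given as a 3x3 rotation matrix whose columns are the frame's x, y, z axes.
In Python, from plant import robot, optics, hand_in gives the robot as it stands.
- The arm moves only by the tool drive_tool, never from a script. Its argument "series" is a list that holds one entry, the list of rows, each a list of 6 numbers: the shift along the tool's x, y, z in m, then the turn, a rotation vector about the tool's x, y, z in degrees. A call has 1 to 12 rows; each row is the pose to reach, as a shift and turn from the pose commanded when the call began, along the tool's axes at that moment; what a row does not reach only later rows make up. A row lasts 1/10 s, in which the tool goes at most 50 mm and 8.59 degrees, less where a joint would pass 70% of its speed; a pose out of reach is approached as far as the arm can. A call with a gripper value outside its range is refused whole. "jaw" is the finger opening in m, from 0 to 0.0878, set as the call begins (left out, the last holds). The fingers move at their own pace and stop on an object; the grip force is fixed at half the most. Time passes only in rows, so rows that repeat a pose let the fingers close. It gives the time, the measured TCP pose, the force, the opening and the grip force at its end, in the units of the state.
- robot.read_state(): the state, without advancing time (a new reading comes with each control period).
- optics.grab_frame(name): name is "scene" or "top" or "wrist"; returns the picture (384x512x3 uint8, blue, green, red); there is no depth.
- optics.camera_model(name): a dict with "fx", "fy", "cx", "cy" (pixels), "world_from_camera" (4x4, takes a point from camera to world coordinates). Camera axes: x right, y up, looking along -z (the intrinsics and any distortion apply to the point x, -y, -z); pixel columns grow to the right and rows downward; lengths in m; the calibration is good to about 2 mm. A picture is of the moment at which its call begins: read the wrist's pose just before it. camera_model takes no time and is no camera call; for the wrist camera it gives the pose at the moment of the call.
- hand_in(): hands the job in; it is judged then, once.
The state is a dict: "t": time; "joint_positions": joint angles; "joint_velocities": joint speeds; "joint_torque": joint torques, N m; "tool_pos": TCP position; "eef_rot": TCP orientation; "contact_force": force on the tool from outside, world axes, zero at the start; "moment": the same for the moment, N m; "opening": opening from 0.0 (shut) to 1.0 (fully open); "finger_force": force on a finger pad.
Only numpy, scipy, OpenCV 4.12 (cv2) and the standard library are available. Lean on these libraries where they do the work, as an engineer would, in place of code of your own. Each camera call takes 0.05 s, during which the arm holds its last target. There are 200 camera calls.

TASK

Two spindle whorls (thick round stone and clay discs with a hole through the middle) lie among other finds on the white sheet: set them one at a time, gently and lying flat, into empty pockets of the wooden finds tray. Then lift the hand microscope out of its dock, higher than the row of finds boxes in the way, carry it across and hold it still above the larger whorl, pointing straight down and centred on the hole, with about a centimetre between its nose and the whorl and touching nothing; finish while still holding it there. Do not let a whorl fall from a height or the microscope touch the boxes, the finds or the tray, and leave the other finds and the boxes where they are.

Things in the scene. Friction and masses are not known exactly. Their poses are not given: they have to be found in the camera images.
- whorl_large_center (a point): The larger spindle whorl: grey stone disc, 38 mm across with upright sides, 22 mm high, 10 mm hole along its axis, about 45 g, lying flat. Point at its centre, half-way up (11 mm above its underside, 11 mm below its top); z is its axis.
- whorl_small_center (a point): The smaller spindle whorl: brown clay disc, 29 mm across with upright sides, 20 mm high, 10 mm hole along its axis, about 25 g, lying flat. Point at its centre, half-way up (10 mm above its underside); z is its axis.
- sheet: White paper sheet, 210 (its x) x 160 (its y) x 1 mm, fixed flat on the desk. Origin at its centre on the desk top. The two whorls, the buckle and the sherd lie on it, in any order, near (+-55, +-40) mm in its axes, so that there is most room between them along its x.
- tray: Wooden finds tray, fixed: a board 190 (its x) x 132 (its y) x 15 mm high with six round flat-bottomed pockets in two rows of three, each 46 mm across and 7 mm deep (pocket floor 8 mm above the desk), 58 mm between centres. Origin at the centre of its underside, z up.
- tray_hole0 (a point): Centre of pocket 0 of the tray, at the mouth (level with the tray's top, 7 mm above the pocket's floor), at -58, -29 mm in the tray's x, y. A find lies in it.
- tray_hole1 (a point): Centre of pocket 1 of the tray, at the mouth (level with the tray's top, 7 mm above the pocket's floor), at 0, -29 mm in the tray's x, y. Empty.
- tray_hole2 (a point): Centre of pocket 2 of the tray, at the mouth (level with the tray's top, 7 mm above the pocket's floor), at 58, -29 mm in the tray's x, y. Empty.
- tray_hole3 (a point): Centre of pocket 3 of the tray, at the mouth (level with the tray's top, 7 mm above the pocket's floor), at -58, 29 mm in the tray's x, y. A find lies in it.
- tray_hole4 (a point): Centre of pocket 4 of the tray, at the mouth (level with the tray's top, 7 mm above the pocket's floor), at 0, 29 mm in the tray's x, y. Empty.
- tray_hole5 (a point): Centre of pocket 5 of the tray, at the mouth (level with the tray's top, 7 mm above the pocket's floor), at 58, 29 mm in the tray's x, y. Empty.
- coin_center (a point): A bronze coin, 29 mm across, 3.5 mm thick, lying in pocket 0 of the tray; point at its centre. Leave it.
- button_center (a point): A domed bronze button, 25 mm across, 7.5 mm high, lying in pocket 3 of the tray; point at its centre. Leave it.
- buckle_center (a point): An iron buckle frame, about 40 x 32 mm and 6 mm high, on the sheet; point at its centre. Leave it.
- sherd_center (a point): A terracotta pot sherd, about 38 x 40 mm and 9 mm high, on the sheet; point near its centre. Leave it.
- box_a_center (a point): A white open card finds box, 56 x 50 x 50 mm high, with a small find lying inside; one of a row of three that stands between the dock and the sheet. Point at its centre, 25 mm above the desk. It is light and must stay where it is.
- box_b_center (a point): A white open card finds box, 56 x 50 x 50 mm high, with a small find lying inside; one of a row of three that stands between the dock and the sheet. Point at its centre, 25 mm above the desk. It is light and must stay where it is.
- box_c_center (a point): A white open card finds box, 56 x 50 x 50 mm high, with a small find lying inside; one of a row of three that stands between the dock and the sheet. Point at its centre, 25 mm above the desk. It is light and must stay where it is.
- dock: Charging dock of the microscope, fixed: a round grey foot 86 mm across and 10 mm high with a black cup on it, 47 mm across outside and 37 mm inside, its rim 36 mm above the desk. Origin at the centre of its underside; z up is the cup's axis.
- microscope_nose (a point): The middle of the flat lower end (nose) of the hand microscope: an upright cordless cylinder 120 mm long, about 110 g, nose 32 mm across up to 34 mm, black focus ring 35 mm across up to 57 mm, then a smooth white barrel 34 mm across up to 112 mm, domed top. It stands loosely in the dock, nose down on the cup's floor 10 mm above the desk. z is its axis, pointing from the nose to the top.
- microscope_barrel (a point): Point on the axis of the same microscope, in the white barrel, 90 mm above the nose (30 mm below the top): a good place to grip it. z as for the nose.
Things that resemble listed ones, but are neither listed nor needed, are in the scene too. Leave any green, red or yellow look-alike of the part that bears whorl_large_center alone.

How it is judged:
On the way, in this order (a step that is already met when the one before it is completed fails the run):
1. both whorls lie flat in pockets of the tray, let go ((horizontal distance between whorl_large_center and tray_hole0 below 0.006 m or horizontal distance between whorl_large_center and tray_hole1 below 0.006 m or horizontal distance between whorl_large_center and tray_hole2 below 0.006 m or horizontal distance between whorl_large_center and tray_hole3 below 0.006 m or horizontal distance between whorl_large_center and tray_hole4 below 0.006 m or horizontal distance between whorl_large_center and tray_hole5 below 0.006 m) and z of whorl_large_center in the frame of tray below 0.0215 m and angle between the z axis of each of whorl_large_center, whorl_small_center and the z axis of tray, either way round below 0.1 rad and contact force between each of whorl_large, whorl_small and the fingers below 0.05 N and linear speed of each of whorl_large, whorl_small below 0.03 m/s and (horizontal distance between whorl_small_center and tray_hole0 below 0.0105 m or horizontal distance between whorl_small_center and tray_hole1 below 0.0105 m or horizontal distance between whorl_small_center and tray_hole2 below 0.0105 m or horizontal distance between whorl_small_center and tray_hole3 below 0.0105 m or horizontal distance between whorl_small_center and tray_hole4 below 0.0105 m or horizontal distance between whorl_small_center and tray_hole5 below 0.0105 m) and z of whorl_small_center in the frame of tray below 0.0205 m), for 0.2 s.
2. the microscope is held, lifted out of the dock with its nose higher than the finds boxes (contact force between microscope and the fingers above 1 N and height (world z) of microscope_nose above 0.053 m), for 0.1 s.
3. the microscope is held upright and still above the larger whorl, centred, not touching (all of step 1 and contact force between microscope and the fingers above 1 N and angle between microscope_nose's own z axis and vertical below 0.1 rad and linear speed of microscope below 0.02 m/s and horizontal distance between microscope_nose and whorl_large_center below 0.006 m and z of microscope_nose in the frame of tray between 0.033 and 0.05 m and contact force between microscope and whorl_large below 0.05 N and contact force between microscope and whorl_small below 0.05 N and contact force between microscope and tray below 0.05 N and contact force between microscope and coin below 0.05 N and contact force between microscope and button below 0.05 N), for 0.3 s.
At the end, for the whole second after the job is handed in: Both whorls lie flat (within 0.1 rad) on the floor of pockets of the tray, not held. The microscope is held in the fingers, at rest, within 0.1 rad of upright, its nose within 6 mm sideways of the larger whorl's centre and 3 to 20 mm above its top, touching neither whorls, tray nor the finds in it (all of step 3); the arm keeps its last pose, push and grip.
It fails at once if a box or another find is moved more than 15 mm (distance of any of box_a_center, box_b_center, box_c_center, coin_center, button_center, buckle_center, sherd_center from where it was at the start of the episode above 0.015 m).
It fails at once if a whorl is let go more than about 25 mm above its pocket ((contact force between whorl_large and the fingers below 0.02 N and height (world z) of whorl_large_center above 0.044 m) or (contact force between whorl_small and the fingers below 0.02 N and height (world z) of whorl_small_center above 0.043 m)).
It fails at once if the microscope touches a finds box, a find or the tray (contact force between microscope and whorl_large above 0.3 N or contact force between microscope and whorl_small above 0.3 N or contact force between microscope and tray above 0.3 N or contact force between microscope and coin above 0.3 N or contact force between microscope and button above 0.3 N or contact force between microscope and buckle above 0.3 N or contact force between microscope and sherd above 0.3 N or contact force between microscope and box_a above 0.3 N or contact force between microscope and box_b above 0.3 N or contact force between microscope and box_c above 0.3 N).
It also fails if it takes over 69 s, if anything falls off the work surface, if the arm or the gripper's body presses on something with over 40 N, if the wrist force passes 120 N, or if a joint passes its speed limit or range.

## Working session

There is one attempt and no reset: what is moved stays moved. The work goes in short steps, Python scripts to look and compute and a tool call to move; the robot and the scene stay as the last step left them, time stands still between calls to the robot, and variables do not carry over. Pictures are saved under pics/ and viewed, at most 13 in all, crops included, and the job is handed in when it is done.

Besides the shell and the picture viewer there is one more tool, called after "Request:" as name(argument=value, ...), one argument or row to a line, values as JSON. drive_tool: Moves the arm, as the interface text tells. Its arguments: {"type":"object","properties":{"series":{"type":"array"},"jaw":{"type":"number"}},"required":["series"]}

```bash
mkdir -p pics; ls
python3 - <<'E'
from plant import robot, optics
import cv2, numpy as np
print(robot.pinch_z); s=robot.read_state(); print(s['t'],s['tool_pos'],s['eef_rot'],s['opening'])
for n in ['scene','top','wrist']:
    m=optics.camera_model(n); print(n,{k:(np.round(v,4).tolist()) for k,v in m.items()})
    cv2.imwrite(f'pics/{n}0.png',optics.grab_frame(n))
a=cv2.imread('pics/top0.png');b=cv2.imread('pics/scene0.png')
E
```

```text
pics
0.0187
0.0 [ 0.19300918 -0.56737698  0.22181549] [[ 9.46768679e-01  3.21914485e-01 -3.65376288e-04]
 [ 3.21914607e-01 -9.46766992e-01  1.80233265e-03]
 [ 2.34270776e-04 -1.82401206e-03 -9.99998309e-01]] 1.0007664621126475
scene {'fx': 372.4748, 'fy': 372.4748, 'cx': 252.4559, 'cy': 189.7773, 'world_from_camera': [[-0.0166, -0.5694, 0.8219, 1.2656], [0.9998, -0.0013, 0.0193, 0.0103], [-0.0099, 0.822, 0.5693, 0.5582], [0.0, 0.0, 0.0, 1.0]]}
top {'fx': 404.3997, 'fy': 404.3997, 'cx': 253.5442, 'cy': 191.4515, 'world_from_camera': [[-0.0058, 0.9985, -0.0546, 0.5275], [-1.0, -0.0056, 0.0029, -0.0102], [0.0026, 0.0546, 0.9985, 0.9792], [0.0, 0.0, 0.0, 1.0]]}
wrist {'fx': 281.8593, 'fy': 281.8593, 'cx': 257.1345, 'cy': 189.8637, 'world_from_camera': [[0.3223, 0.9019, 0.2875, 0.2731], [-0.9466, 0.3074, 0.0971, -0.5398], [-0.0008, -0.3035, 0.9528, 0.3838], [0.0, 0.0, 0.0, 1.0]]}
```

View pics/top0.png

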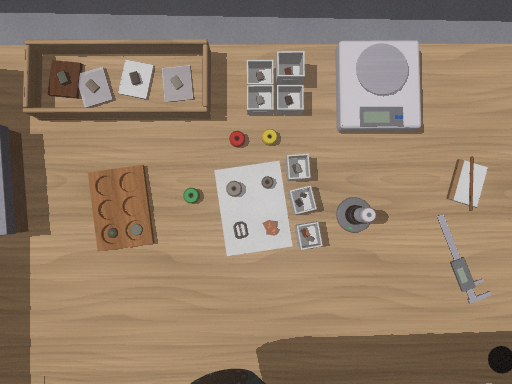

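View pics/scene0.png

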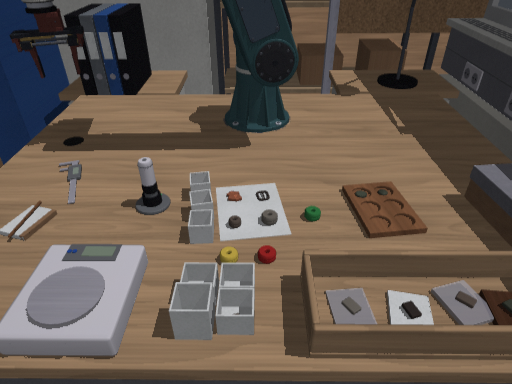

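The top view shows the large whorl at (234,188), the small whorl at (267,183), the buckle at (240,230) and the sherd at (271,228). The tray is near (122,207), with its finds in the lower pockets, and the dock and microscope are near (354,214). The boxes lie between x=290 and x=320. The scene view agrees.

```bash
cat > h.py <<'E'
import numpy as np, cv2
def ray(m,px,z):
    T=np.array(m['world_from_camera']); u,v=px
    d=T[:3,:3]@np.array([(u-m['cx'])/m['fx'],-(v-m['cy'])/m['fy'],-1.]); o=T[:3,3]
    return o+d*(z-o[2])/d[2]
def proj(m,p):
    T=np.array(m['world_from_camera']); c=T[:3,:3].T@(np.array(p)-T[:3,3])
    return np.array([m['cx']+m['fx']*c[0]/-c[2], m['cy']-m['fy']*c[1]/-c[2]])
def blobs(mask,lo,hi):
    n,l,s,c=cv2.connectedComponentsWithStats(mask.astype(np.uint8))
    return [(l==i,s[i],c[i]) for i in range(1,n) if lo<s[i][4]<hi]
E
python3 - <<'E'
from h import *; from plant import optics
m=optics.camera_model('top'); a=cv2.imread('pics/top0.png'); hsv=cv2.cvtColor(a,cv2.COLOR_BGR2HSV)
# sheet
w=(hsv[...,2]>170)&(hsv[...,1]<40)
for k,s,c in blobs(w,2000,9000):
    cn=max(cv2.findContours(k.astype(np.uint8),0,2)[0],key=cv2.contourArea); r=cv2.minAreaRect(cn)
    b=[ray(m,p,.001) for p in cv2.boxPoints(r)]
    print('white',s,np.round(b,3)[:,:2].tolist(),np.linalg.norm(b[0]-b[1]),np.linalg.norm(b[1]-b[2]))
    print('c',ray(m,r[0],.001))
# non-white inside sheet
sh=np.zeros(w.shape,np.uint8); cv2.fillConvexPoly(sh,np.int32([[220,172],[276,166],[286,244],[231,250]]),1)
for k,s,c in blobs((sh>0)&(hsv[...,2]<150),20,900): print('obj',s,c,ray(m,c,.018),a[k].mean(0))
# tray
br=(hsv[...,0]<14)&(hsv[...,1]>120)
sub=np.zeros_like(br); sub[150:265,75:170]=br[150:265,75:170]
sub=cv2.morphologyEx(sub.astype(np.uint8),cv2.MORPH_CLOSE,np.ones((3,3)))
for k,s,c in blobs(sub,1500,9000):
    cn=max(cv2.findContours(k.astype(np.uint8),0,2)[0],key=cv2.contourArea); r=cv2.minAreaRect(cn)
    b=np.array([ray(m,p,.012) for p in cv2.boxPoints(r)])
    print('tray',s,np.round(b,3)[:,:2].tolist(),np.linalg.norm(b[0]-b[1]),np.linalg.norm(b[1]-b[2]),ray(m,r[0],.012))
# scope top
t=np.zeros_like(w); t[195:240,330:390]=1
for k,s,c in blobs(t&(hsv[...,2]>170),20,900): print('scopewhite',s,c,ray(m,c,.12))
for k,s,c in blobs(t&(hsv[...,2]<115)&(hsv[...,1]<60),200,3000): print('foot',s,c)
g=np.hstack([cv2.resize(a[160:260,80:165],None,fx=5,fy=5,interpolation=2),cv2.resize(a[160:260,330:400],None,fx=5,fy=5,interpolation=2)])
cv2.imwrite('pics/z1.png',g)
E
```

```text
white [ 339   41   81   86 3765] [[0.953, -0.227], [0.952, -0.425], [0.739, -0.419], [0.74, -0.223]] 0.1981677095067601 0.2126871073489141
c [ 0.84529496 -0.32333991  0.001     ]
white [ 214  161   79   95 4943] [[0.635, 0.084], [0.658, -0.076], [0.449, -0.105], [0.426, 0.053]] 0.16181086481882684 0.21088743366021825
c [ 0.54125543 -0.01104098  0.001     ]
obj [261 176  16  13 154] [268.44155844 182.28571429] [ 0.60177205 -0.04869953  0.018     ] [101.24675325 106.28571429 114.37012987]
obj [226 181  20  16 257] [235.6770428 188.692607 ] [0.58691056 0.02944279 0.018     ] [115.23735409 120.79766537 126.64202335]
obj [233 221  16  18 161] [240.29813665 229.73913043] [0.48946777 0.01882954 0.018     ] [ 97.80745342 101.11801242 107.70807453]
obj [273 221   7  14  28] [276.60714286 227.        ] [ 0.49542758 -0.0672208   0.018     ] [106.5        113.85714286 133.25      ]
tray [  89  165   65   86 4190] [[0.63, 0.385], [0.647, 0.251], [0.458, 0.225], [0.441, 0.358]] 0.13567814911815587 0.19102740049540792 [0.54328734 0.30463053 0.012     ]
scopewhite [368 199  22   6  76] [378.32894737 202.27631579] [ 0.54996094 -0.27798291  0.12      ]
scopewhite [330 200  12   3  29] [334.75862069 201.10344828] [ 0.55298412 -0.18532392  0.12      ]
scopewhite [362 208  13  14 117] [367.97435897 214.42735043] [ 0.52429342 -0.25539921  0.12      ]
scopewhite [367 221  23   9 118] [379.40677966 225.68644068] [ 0.50032663 -0.27914501  0.12      ]
scopewhite [330 223  14   9  57] [335.47368421 225.96491228] [ 0.50028473 -0.18595661  0.12      ]
scopewhite [361 231  29   3  39] [376.33333333 231.79487179] [ 0.48746884 -0.27233598  0.12      ]
scopewhite [330 234  60   6 240] [361.6375     236.61666667] [ 0.47748884 -0.24098097  0.12      ]
foot [337 197  34  36 317] [355.29968454 214.07255521]
```

View pics/z1.png

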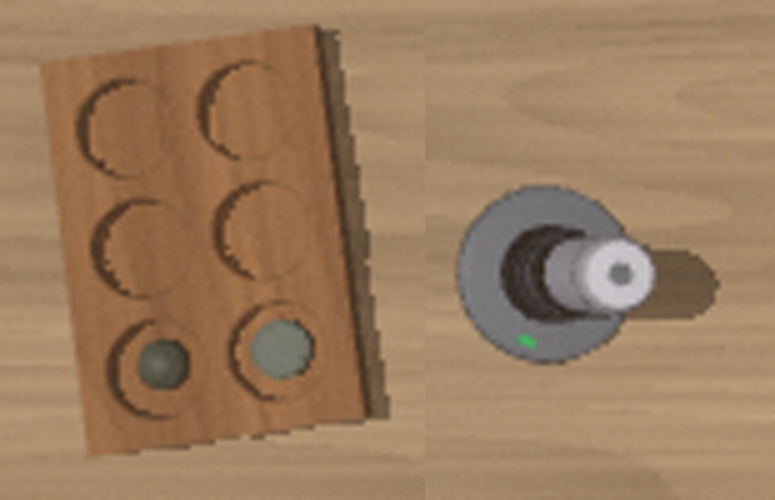

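The crop shows the tray's top corners at (88,173), (143.4,165), (153.4,243.6) and (98.4,251.4) in full-picture pixels. Pockets 1, 2, 4 and 5 are empty. The microscope's dome centre is at (369,214.6) and the foot centre at (354.6,215).

Run:
```python
from h import *; from plant import optics,robot
m=optics.camera_model('top')
C=np.array([ray(m,p,.015) for p in [(88,173),(143.4,165),(153.4,243.6),(98.4,251.4)]])[:,:2]
print(C, [np.linalg.norm(C[i]-C[i-1]) for i in range(4)])
c=C.mean(0); x=(C[0]+C[1]-C[2]-C[3]); x/=np.linalg.norm(x); y=np.array([-x[1],x[0]])
print('tray',c,np.degrees(np.arctan2(x[1],x[0])))
for i,(a,b) in enumerate([(-58,-29),(0,-29),(58,-29),(-58,29),(0,29),(58,29)]): print(i,c+x*a/1e3+y*b/1e3)
for p in [(248,111),(128,128),(263,231),(141,249)]: print('pocket',ray(m,(80+p[0]/5,160+p[1]/5),.013)[:2])
print('scope top',ray(m,(369,214.6),.126)); print('foot',ray(m,(354.6,215),.010))
s=optics.camera_model('scene'); b=cv2.imread('pics/scene0.png')
for p in [[.587,.033,.023],[.602,-.045,.021],[.522,-.24,.13],[.522,-.24,.01]]: print(proj(s,p),proj(m,p))
v=cv2.resize(b[150:240,130:300],None,fx=4.5,fy=4.5,interpolation=2);cv2.imwrite('pics/z2.png',v)
```

```text
[[0.62667805 0.3825404 ]
 [0.64518351 0.2503316 ]
 [0.45783655 0.22495094]
 [0.44025731 0.35487262]] [np.float64(0.18846272374807535), np.float64(0.13349764240476683), np.float64(0.18905834771880434), np.float64(0.1311055746565875)]
tray [0.54248886 0.30317389] 8.077974210741377
0 [0.48913945 0.26631144]
1 [0.54656395 0.27446164]
2 [0.60398846 0.28261183]
3 [0.48098925 0.32373595]
4 [0.53841376 0.33188615]
5 [0.59583827 0.34003634]
pocket [0.60421954 0.28350856]
pocket [0.59638227 0.34079198]
pocket [0.54674748 0.27572687]
pocket [0.53849967 0.33377718]
scope top [ 0.52393998 -0.25584317  0.126     ]
foot [ 0.52269945 -0.25471107  0.01      ]
[269.40699834 212.93487195] [234.08745682 188.53362889]
[235.41714085 217.6066445 ] [266.93391483 182.10115877]
[151.2014982  158.70276577] [362.02246306 215.57487489]
[159.13488965 200.58189593] [348.46550944 215.3283122 ]
```

View pics/z2.png

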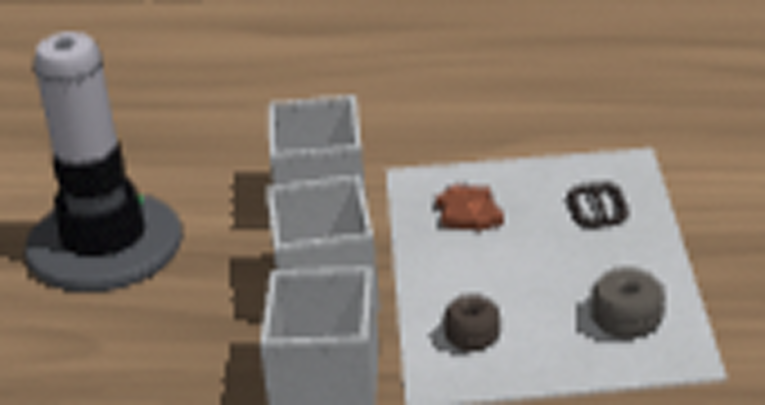

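The scene crop shows the large whorl's hole at about (270.4,214.2) and the small one's at (234.9,217.8). Both agree with the top-view points to about 1 px. Next I move above the large whorl.

```bash
cat >> h.py <<'E'
from scipy.spatial.transform import Rotation as Ro
def Rt(yaw): # tool down, tool y at world yaw (deg)
    c,s=np.cos(np.radians(yaw)),np.sin(np.radians(yaw)); return np.array([[-s,c,0],[c,s,0],[0,0,-1.]])
def delta(pos,yaw):
    from plant import robot
    s=robot.read_state(); R0=np.array(s['eef_rot']); p=np.array(s['tool_pos'])
    print('t',s['t'],'tcp',np.round(p,4),'open',round(s['opening']*.0878,4),'F',np.round(s['contact_force'],2),'ff',s['finger_force'])
    print('yaw now',np.degrees(np.arctan2(R0[1,1],R0[0,1])),'j',np.round(s['joint_positions'],2))
    print('row',np.round(R0.T@(np.array(pos)-p),4),np.round(Ro.from_matrix(R0.T@Rt(yaw)).as_rotvec(degrees=True),2))
E
python3 -c "
from h import *
delta([.586,.01,.21],8.2)"
```

```text
t 0.15 tcp [ 0.193  -0.5675  0.222 ] open 0.0876 F [-0.42  0.39 -0.  ] ff 0.0
yaw now -71.21780679633136 j [-1.36  0.36  1.51 -0.    1.27 -0.12]
row [ 0.558  -0.4202  0.0127] [-6.000e-02 -6.000e-02 -7.942e+01]
```

Request:
drive_tool(
  series=[
    [[0.279, -0.21, 0.006, 0, 0, -39.7], [0.279, -0.21, 0.006, 0, 0, -39.7], [0.279, -0.21, 0.006, 0, 0, -39.7], [0.279, -0.21, 0.006, 0, 0, -39.7], [0.279, -0.21, 0.006, 0, 0, -39.7], [0.279, -0.21, 0.006, 0, 0, -39.7], [0.279, -0.21, 0.006, 0, 0, -39.7], [0.279, -0.21, 0.006, 0, 0, -39.7], [0.279, -0.21, 0.006, 0, 0, -39.7]],
  ],
  jaw=0.085,
)

```text
t: 1.05
tool_pos: [0.39, -0.2785, 0.2166]
eef_rot: [[0.52, 0.854, -0.0], [0.854, -0.52, -0.0], [-0.0, -0.0, -1.0]]
contact_force: [-0.1, -0.7, 0.1]
opening: 0.969
finger_force: 0.0
```

```bash
python3 -c "
from h import *
delta([.586,.01,.21],8.2)"
```

```text
t 1.05 tcp [ 0.39   -0.2785  0.2166] open 0.0851 F [-0.1  -0.67  0.1 ] ff 0.0
yaw now -31.32727298675476 j [-0.76  0.19  1.77 -0.    1.18 -0.22]
row [0.3483 0.0174 0.0064] [-2.000e-02  1.000e-02 -3.953e+01]
```

Request:
drive_tool(
  series=[
    [[0.348, 0.017, 0.006, 0, 0, -39.5], [0.348, 0.017, 0.006, 0, 0, -39.5], [0.348, 0.017, 0.006, 0, 0, -39.5], [0.348, 0.017, 0.006, 0, 0, -39.5], [0.348, 0.017, 0.006, 0, 0, -39.5], [0.348, 0.017, 0.006, 0, 0, -39.5], [0.348, 0.017, 0.006, 0, 0, -39.5], [0.348, 0.017, 0.006, 0, 0, -39.5], [0.348, 0.017, 0.006, 0, 0, -39.5], [0.348, 0.017, 0.006, 0, 0, -39.5]],
  ],
)

```text
t: 2.05
tool_pos: [0.5854, 0.0063, 0.2103]
eef_rot: [[-0.137, 0.991, -0.001], [0.991, 0.137, -0.001], [-0.0, -0.001, -1.0]]
contact_force: [0.5, -0.5, -0.3]
opening: 0.968
finger_force: 0.0
```

Run:
```python
from h import *; from plant import optics
delta([.586,.033,.12],8.2)
m=optics.camera_model('wrist'); a=optics.grab_frame('wrist'); cv2.imwrite('pics/w1.png',a)
np.save('w1.npy',m,allow_pickle=True)
for p in [[.587,.033,.023],[.602,-.045,.021]]: print(proj(m,p))
```

```text
t 2.05 tcp [0.5854 0.0063 0.2103] open 0.085 F [ 0.5  -0.46 -0.26] ff 0.0
yaw now 7.876634756640414 j [-0.11  0.35  1.56 -0.    1.24 -0.24]
row [0.0264 0.0043 0.0903] [-0.07  0.02 -0.32]
[260.91775115 149.13007533]
[263.75706476 208.05900513]
```

View pics/w1.png

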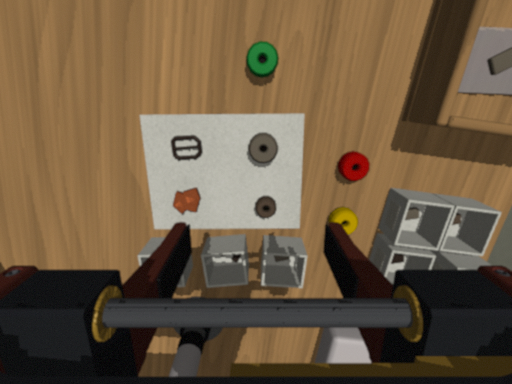

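The wrist view shows the large whorl's hole at about (263,148) and the small one's at (265,207). Both are about 2 px from where I predicted. I'll measure the tops by mask.

Run:
```python
from h import *
m=np.load('w1.npy',allow_pickle=True).item(); a=cv2.imread('pics/w1.png'); t=optics=None
import plant; mt=plant.optics.camera_model('top'); ms=plant.optics.camera_model('scene')
g=cv2.cvtColor(a,cv2.COLOR_BGR2GRAY)
for n,(u,v),z,w in [('L',(263,148),.023,20),('S',(265,207),.021,14)]:
    c=g[v-w:v+w,u-w:u+w]
    for k,s,cc in blobs(c<140,60,2000):
        cn=max(cv2.findContours(k.astype(np.uint8),0,2)[0],key=cv2.contourArea); e=cv2.fitEllipse(cn)
        p=np.array(e[0])+[u-w,v-w]; print(n,'outline',p,e[1],ray(m,p,z-.008), 'diam', e[1][0]*np.linalg.norm(ray(m,p,z)-np.array(m['world_from_camera'])[:3,3])/m['fx'])
    for k,s,cc in blobs(c<45,4,80): p=cc+[u-w,v-w]; print(n,'hole',s[4],p,ray(m,p,z))
for q in [('top',mt,(234,188.3),.023),('scene',ms,(270.4,214.2),.023),('top',mt,(267,182.6),.021),('scene',ms,(234.9,217.8),.021)]: print(q[0],ray(q[1],q[2],q[3]))
```

```text
L outline [261.92913246 149.30656052] (29.42552375793457, 34.58426284790039) [0.58858556 0.03163972 0.015     ] diam 0.03697154723292537
L hole 38 [262.92105263 147.94736842] [0.58925516 0.03480121 0.023     ]
S outline [264.89236832 206.78332424] (21.507112503051758, 22.961143493652344) [ 0.60388386 -0.04602406  0.013     ] diam 0.028746721352152834
S hole 34 [265.88235294 207.76470588] [ 0.60474961 -0.04419164  0.021     ]
top [0.58755564 0.03320539 0.023     ]
scene [0.59168807 0.03518838 0.023     ]
top [ 0.60081056 -0.04514801  0.021     ]
scene [ 0.60270577 -0.04614551  0.021     ]
```

```bash
python3 -c "
from h import *
delta([.589,.034,.011],8.2)"
```

```text
t 2.1 tcp [0.5853 0.0063 0.2105] open 0.0852 F [ 0.12  0.06 -0.76] ff 0.0
yaw now 7.843255699504912 j [-0.11  0.35  1.56 -0.    1.24 -0.24]
row [0.027  0.0076 0.1995] [-0.06  0.02 -0.36]
```

Request:
drive_tool(
  series=[
    [[0.027, 0.0076, 0.035, 0, 0, -0.4], [0.027, 0.0076, 0.08, 0, 0, -0.4], [0.027, 0.0076, 0.12, 0, 0, -0.4], [0.027, 0.0076, 0.15, 0, 0, -0.4], [0.027, 0.0076, 0.17, 0, 0, -0.4], [0.027, 0.0076, 0.185, 0, 0, -0.4], [0.027, 0.0076, 0.194, 0, 0, -0.4], [0.027, 0.0076, 0.199, 0, 0, -0.4], [0.027, 0.0076, 0.199, 0, 0, -0.4], [0.027, 0.0076, 0.199, 0, 0, -0.4]],
  ],
  jaw=0.07,
)

```text
t: 3.1
tool_pos: [0.5904, 0.0358, 0.0124]
eef_rot: [[-0.145, 0.989, 0.001], [0.989, 0.145, -0.0], [-0.0, 0.001, -1.0]]
contact_force: [0.5, -0.1, 0.7]
opening: 0.798
finger_force: 0.0
```

Request:
drive_tool(
  series=[
    [[0, 0, 0, 0, 0, 0], [0, 0, 0, 0, 0, 0], [0, 0, 0, 0, 0, 0], [0, 0, 0, 0, 0, 0], [0, 0, 0, 0, 0, 0], [0, 0, 0, 0, 0, 0]],
  ],
  jaw=0.02,
)

```text
t: 3.7
tool_pos: [0.5898, 0.0363, 0.0118]
eef_rot: [[-0.146, 0.989, -0.0], [0.989, 0.146, 0.0], [0.0, -0.0, -1.0]]
contact_force: [-0.9, 0.0, 3.3]
opening: 0.416
finger_force: 30.0
```

Request:
drive_tool(
  series=[
    [[0, 0, -0.01, 0, 0, 0], [0, 0, -0.03, 0, 0, 0], [0.01, 0.002, -0.06, 0, 0, 0], [0.04, 0.008, -0.07, 0, 0, 0], [0.08, 0.016, -0.07, 0, 0, 0], [0.12, 0.025, -0.07, 0, 0, 0], [0.16, 0.033, -0.07, 0, 0, 0], [0.2, 0.041, -0.07, 0, 0, 0], [0.23, 0.047, -0.07, 0, 0, 0], [0.244, 0.05, -0.07, 0, 0, 0], [0.244, 0.05, -0.07, 0, 0, 0]],
  ],
)

```text
t: 4.8
tool_pos: [0.6038, 0.2864, 0.082]
eef_rot: [[-0.148, 0.989, 0.001], [0.989, 0.148, 0.0], [0.0, 0.001, -1.0]]
contact_force: [-0.6, 0.6, -0.6]
opening: 0.42
finger_force: 30.0
```

Run:
```python
from h import *; from plant import optics
delta([.6037,.285,.020],8.2)
m=optics.camera_model('wrist'); a=optics.grab_frame('wrist'); cv2.imwrite('pics/w2.png',a)
np.save('w2.npy',m,allow_pickle=True)
for p in [[.604,.283,.015],[.596,.340,.015],[.5385,.333,.015],[.5466,.275,.015]]: print(proj(m,p))
```

```text
t 4.8 tcp [0.6038 0.2864 0.082 ] open 0.0369 F [-0.59  0.63 -0.57] ff 29.99990700278431
yaw now 8.520005331606379 j [0.34 0.59 1.49 0.   1.06 0.19]
row [-0.0014 -0.0003  0.062 ] [ 0.04 -0.01  0.32]
[255.79570303 206.26196001]
[256.37930035 139.53153714]
[184.41489816 137.51280218]
[189.01176451 205.61329619]
```

View pics/w2.png

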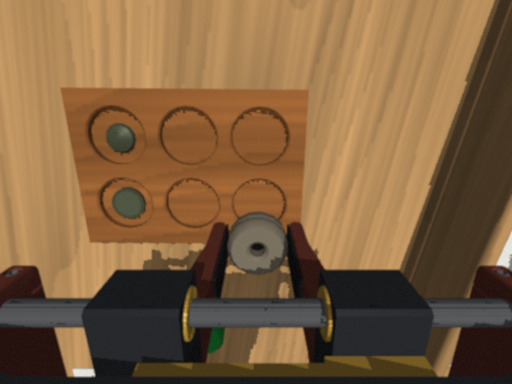

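The view shows the whorl held at (257,247), with its hole visible. The pockets lie about 3 px right of and 3 px above prediction: pocket 5 at about (260,135), pocket 4 at about (189,135) and pocket 1 at about (193,202). I'll measure the whorl and the pockets in this same picture.

Run:
```python
from h import *
m=np.load('w2.npy',allow_pickle=True).item(); a=cv2.imread('pics/w2.png'); g=cv2.cvtColor(a,cv2.COLOR_BGR2GRAY)
ed=cv2.Canny(cv2.GaussianBlur(g,(3,3),0),30,80)
yx=np.array(np.nonzero(ed)).T
for n,(u,v) in {5:(260,135),4:(189,135),1:(193,202)}.items():
    c=np.array([u,v],float)
    for _ in range(5):
        d=np.linalg.norm(yx[:,::-1]-c,axis=1); p=yx[(d>25)&(d<31)][:,::-1].astype(np.float32)
        e=cv2.fitEllipse(p); c=np.array(e[0])
    print(n,len(p),c,e[1],ray(m,c,.015)[:2])
cr=g[232:262,242:272]
for k,s,cc in blobs(cr<45,5,200): print('hole',s,cc+[242,232],ray(m,cc+[242,232],.0932))
cv2.imwrite('pics/none.png',ed)
# whorl outer top outline
x=a[205:275,222:294].astype(int); sat=x.max(2)-x.min(2)
for k,s,cc in blobs((sat<28)&(x.mean(2)>60),500,4000):
    cn=max(cv2.findContours(k.astype(np.uint8),0,2)[0],key=cv2.contourArea); e=cv2.fitEllipse(cn); print('outl',s,np.array(e[0])+[222,205],e[1])
```

```text
5 387 [259.37982178 135.98687744] (56.9648323059082, 57.48945617675781) [0.59796621 0.34315494]
4 301 [188.43574524 135.09642029] (55.628238677978516, 57.70185470581055) [0.54155437 0.33540171]
1 204 [192.97348022 202.84303284] (50.65916061401367, 56.00376510620117) [0.54979428 0.27806869]
hole [ 9 11 13  7 66] [257.25757576 246.43939394] [0.60454656 0.287424   0.0932    ]
outl [   6    8   57   61 2530] [256.32487106 242.32677078] (55.785587310791016, 60.356285095214844)
```

Request:
drive_tool(
  series=[
    [[-0.0012, 0.002, 0.01, 0, 0, 0.3], [-0.0012, 0.002, 0.025, 0, 0, 0.3], [-0.0012, 0.002, 0.038, 0, 0, 0.3], [-0.0012, 0.002, 0.047, 0, 0, 0.3], [-0.0012, 0.002, 0.052, 0, 0, 0.3], [-0.0012, 0.002, 0.055, 0, 0, 0.3], [-0.0012, 0.002, 0.058, 0, 0, 0.3], [-0.0012, 0.002, 0.06, 0, 0, 0.3], [-0.0012, 0.002, 0.062, 0, 0, 0.3], [-0.0012, 0.002, 0.062, 0, 0, 0.3]],
  ],
)

```text
t: 5.85
tool_pos: [0.6059, 0.2841, 0.0197]
eef_rot: [[-0.141, 0.99, 0.0], [0.99, 0.141, 0.0], [0.0, 0.0, -1.0]]
contact_force: [-0.0, 0.6, -1.0]
opening: 0.416
finger_force: 30.0
```

Request:
drive_tool(
  series=[
    [[0, 0, 0.0005, 0, 0, 0], [0, 0, 0.0005, 0, 0, 0], [0, 0, 0.0005, 0, 0, 0], [0, 0, 0.0005, 0, 0, 0], [0, 0, -0.01, 0, 0, 0], [0, 0, -0.03, 0, 0, 0], [0, 0, -0.06, 0, 0, 0], [0, 0, -0.1, 0, 0, 0], [0, 0, -0.1, 0, 0, 0], [0, 0, -0.1, 0, 0, 0]],
  ],
  jaw=0.052,
)

```text
t: 6.85
tool_pos: [0.6069, 0.2844, 0.1217]
eef_rot: [[-0.141, 0.99, 0.003], [0.99, 0.141, 0.001], [0.001, 0.003, -1.0]]
contact_force: [-0.7, 0.6, -0.9]
opening: 0.59
finger_force: 0.0
```

Run:
```python
from h import *; from plant import optics
delta([.604,-.045,.12],8.2)
m=optics.camera_model('wrist'); a=optics.grab_frame('wrist'); cv2.imwrite('pics/w3.png',a)
np.save('w3.npy',m,allow_pickle=True)
for p in [[.606,.2855,.030]]: print(proj(m,p))
```

```text
t 6.85 tcp [0.6069 0.2844 0.1217] open 0.0518 F [-0.69  0.6  -0.9 ] ff 0.0
yaw now 8.083569105132348 j [0.34 0.55 1.46 0.   1.13 0.19]
row [-0.3257 -0.0492  0.0013] [ 0.19 -0.04 -0.12]
[255.17869532 192.32936571]
```

View pics/w3.png

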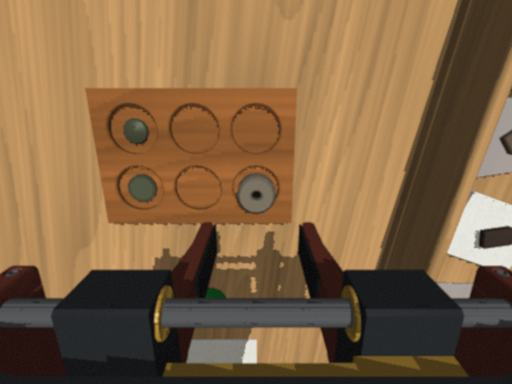

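The large whorl lies flat in pocket 2, with its hole at about (256,195). I'll check how well it is centred.

```bash
cat >> h.py <<'E'
def pockets(m,a,seeds,r0,r1,z=.015):
    ed=cv2.Canny(cv2.GaussianBlur(cv2.cvtColor(a,cv2.COLOR_BGR2GRAY),(3,3),0),30,80); yx=np.array(np.nonzero(ed)).T; o={}
    for n,c in seeds.items():
        c=np.array(c,float)
        for _ in range(5):
            d=np.linalg.norm(yx[:,::-1]-c,axis=1); p=yx[(d>r0)&(d<r1)][:,::-1].astype(np.float32)
            e=cv2.fitEllipse(p); c=np.array(e[0])
        o[n]=ray(m,c,z)[:2]; print(n,c,e[1],o[n])
    return o
def hole(m,a,c,w,z,th=45):
    u,v=c; g=cv2.cvtColor(a,cv2.COLOR_BGR2GRAY)[v-w:v+w,u-w:u+w]
    for k,s,cc in blobs(g<th,5,200): print('hole',s[4],cc+[u-w,v-w],ray(m,cc+[u-w,v-w],z))
E
python3 - <<'E'
from h import *
m=np.load('w3.npy',allow_pickle=True).item(); a=cv2.imread('pics/w3.png')
o=pockets(m,a,{5:(256,129),4:(194,129),1:(199,188)},22,28); print('pocket2',o[1]+o[5]-o[4])
hole(m,a,(256,195),12,.030)
E
```

```text
5 [255.45314026 128.22297668] (49.6980094909668, 50.46174240112305) [0.59812174 0.34313296]
4 [194.45428467 128.18183899] (48.52780532836914, 51.013671875) [0.54168345 0.33514925]
1 [197.86810303 187.08529663] (44.698543548583984, 49.035491943359375) [0.54932404 0.27806979]
pocket2 [0.60576233 0.2860535 ]
hole 39 [255.8974359  194.38461538] [0.60696081 0.28356213 0.03      ]
```

Request:
drive_tool(
  series=[
    [[-0.03, -0.005, 0, 0, 0, 0], [-0.08, -0.012, 0, 0, 0, 0], [-0.13, -0.02, 0, 0, 0, 0], [-0.18, -0.027, 0, 0, 0, 0], [-0.23, -0.035, 0, 0, 0, 0], [-0.275, -0.042, 0, 0, 0, 0], [-0.31, -0.047, 0.01, 0, 0, 0], [-0.3245, -0.049, 0.03, 0, 0, 0], [-0.3245, -0.049, 0.05, 0, 0, 0], [-0.3245, -0.049, 0.06, 0, 0, 0], [-0.3245, -0.049, 0.06, 0, 0, 0]],
  ],
  jaw=0.065,
)

```text
t: 8.0
tool_pos: [0.6007, -0.0436, 0.0572]
eef_rot: [[-0.141, 0.99, -0.005], [0.99, 0.141, 0.001], [0.002, -0.005, -1.0]]
contact_force: [0.1, 0.8, 0.3]
opening: 0.739
finger_force: 0.0
```

Run:
```python
from h import *; from plant import optics
m=optics.camera_model('wrist'); a=optics.grab_frame('wrist'); cv2.imwrite('pics/w4.png',a)
print(proj(m,[.604,-.044,.021])); u,v=proj(m,[.604,-.044,.021]).astype(int)
hole(m,a,(u,v),18,.021); delta([.604,-.044,.011],8.2)
```

```text
[260.50583998 217.69836721]
hole 101 [253.76237624 207.78217822] [ 0.59780443 -0.03672316  0.021     ]
hole 125 [261.16  218.192] [ 0.60455232 -0.04433182  0.021     ]
t 8.05 tcp [ 0.6018 -0.0436  0.0584] open 0.0651 F [-0.38 -0.66  0.42] ff 0.0
yaw now 8.104439550608582 j [-0.19  0.55  1.66  0.    0.94 -0.33]
row [-0.0008  0.0022  0.0474] [-0.17 -0.07 -0.1 ]
```

Hole confirmed at (0.6046, -0.0443). Now the grasp.

Request:
drive_tool(
  series=[
    [[-0.001, 0.002, 0.015, 0, 0, 0], [-0.001, 0.002, 0.03, 0, 0, 0], [-0.001, 0.002, 0.04, 0, 0, 0], [-0.001, 0.002, 0.046, 0, 0, 0], [-0.001, 0.002, 0.047, 0, 0, 0], [-0.001, 0.002, 0.047, 0, 0, 0]],
  ],
)

```text
t: 8.65
tool_pos: [0.6051, -0.0448, 0.0125]
eef_rot: [[-0.141, 0.99, -0.0], [0.99, 0.141, 0.0], [0.0, -0.0, -1.0]]
contact_force: [0.1, 0.6, -0.1]
opening: 0.737
finger_force: 0.0
```

Request:
drive_tool(
  series=[
    [[0, 0, 0, 0, 0, 0], [0, 0, 0, 0, 0, 0], [0, 0, 0, 0, 0, 0], [0, 0, 0, 0, 0, 0], [0, 0, 0, 0, 0, 0], [0, 0, 0, 0, 0, 0]],
  ],
  jaw=0.015,
)

```text
t: 9.25
tool_pos: [0.6052, -0.0449, 0.0129]
eef_rot: [[-0.141, 0.99, 0.0], [0.99, 0.141, 0.0], [0.0, 0.0, -1.0]]
contact_force: [-0.3, 0.5, 1.0]
opening: 0.313
finger_force: 30.0
```

```bash
python3 -c "
from h import *
delta([.541,.335,.019],8.2)"
```

```text
t 9.25 tcp [ 0.6052 -0.0449  0.0129] open 0.0275 F [-0.33  0.48  1.01] ff 30.00087233260274
yaw now 8.08008544040713 j [-0.19  0.62  1.68  0.    0.85 -0.33]
row [ 0.3852 -0.0102 -0.0061] [ 0.01 -0.   -0.12]
```

Request:
drive_tool(
  series=[
    [[0, 0, -0.01, 0, 0, 0], [0, 0, -0.03, 0, 0, 0], [0.015, 0, -0.06, 0, 0, 0], [0.05, -0.001, -0.075, 0, 0, 0], [0.095, -0.002, -0.075, 0, 0, 0], [0.14, -0.003, -0.075, 0, 0, 0], [0.185, -0.004, -0.075, 0, 0, 0], [0.23, -0.006, -0.075, 0, 0, 0], [0.275, -0.007, -0.075, 0, 0, 0], [0.32, -0.008, -0.075, 0, 0, 0], [0.36, -0.0095, -0.075, 0, 0, 0], [0.385, -0.01, -0.075, 0, 0, 0]],
  ],
)

```text
t: 10.45
tool_pos: [0.5404, 0.3379, 0.0885]
eef_rot: [[-0.142, 0.99, 0.001], [0.99, 0.142, 0.001], [0.001, 0.001, -1.0]]
contact_force: [0.2, -0.0, -0.9]
opening: 0.31
finger_force: 30.0
```

Request:
drive_tool(
  series=[
    [[0, 0, 0.015, 0, 0, 0], [0, 0, 0.03, 0, 0, 0], [0, 0, 0.04, 0, 0, 0], [0, 0, 0.045, 0, 0, 0]],
  ],
)

```text
t: 10.85
tool_pos: [0.5401, 0.3329, 0.0407]
eef_rot: [[-0.139, 0.99, -0.003], [0.99, 0.139, -0.002], [-0.001, -0.003, -1.0]]
contact_force: [0.0, 0.5, 0.2]
opening: 0.313
finger_force: 30.0
```

```bash
python3 -c "
from h import *
delta([.5415,.335,.0207],8.2)"
```

```text
t 10.85 tcp [0.5401 0.3329 0.0407] open 0.0275 F [0.01 0.5  0.21] ff 29.99981889501214
yaw now 7.991899680259975 j [ 0.44  0.61  1.6  -0.    0.94  0.3 ]
row [0.002  0.0017 0.02  ] [-0.19  0.07 -0.21]
```

Request:
drive_tool(
  series=[
    [[0.001, 0.001, 0.007, 0, 0, 0], [0.001, 0.001, 0.012, 0, 0, 0], [0.001, 0.001, 0.016, 0, 0, 0], [0.001, 0.001, 0.019, 0, 0, 0], [0.001, 0.001, 0.0205, 0, 0, 0], [0.001, 0.001, 0.0205, 0, 0, 0]],
  ],
)

```text
t: 11.45
tool_pos: [0.542, 0.336, 0.0222]
eef_rot: [[-0.141, 0.99, -0.0], [0.99, 0.141, 0.0], [0.0, -0.0, -1.0]]
contact_force: [0.1, -0.2, 0.2]
opening: 0.305
finger_force: 30.0
```

Request:
drive_tool(
  series=[
    [[0, 0, 0.001, 0, 0, 0], [0, 0, 0.0015, 0, 0, 0], [0, 0, 0.0015, 0, 0, 0]],
  ],
)

```text
t: 11.75
tool_pos: [0.542, 0.3361, 0.0208]
eef_rot: [[-0.141, 0.99, 0.0], [0.99, 0.141, 0.0], [0.0, 0.0, -1.0]]
contact_force: [0.7, -0.7, -0.8]
opening: 0.311
finger_force: 30.0
```

Request:
drive_tool(
  series=[
    [[0, 0, 0, 0, 0, 0], [0, 0, 0, 0, 0, 0], [0, 0, 0, 0, 0, 0], [0, 0, 0, 0, 0, 0], [0, 0, -0.01, 0, 0, 0], [0, 0, -0.03, 0, 0, 0], [0, 0, -0.07, 0, 0, 0], [0, 0, -0.11, 0, 0, 0], [0, 0, -0.13, 0, 0, 0], [0, 0, -0.13, 0, 0, 0]],
  ],
  jaw=0.045,
)

```text
t: 12.75
tool_pos: [0.5445, 0.3373, 0.1553]
eef_rot: [[-0.141, 0.99, 0.007], [0.99, 0.141, 0.004], [0.003, 0.007, -1.0]]
contact_force: [0.4, -0.1, -0.0]
opening: 0.51
finger_force: 0.0
```

Run:
```python
from h import *; from plant import optics
m=optics.camera_model('wrist'); a=optics.grab_frame('wrist'); cv2.imwrite('pics/w5.png',a); b=optics.grab_frame('top'); cv2.imwrite('pics/top5.png',b)
np.save('w5.npy',m,allow_pickle=True)
print(proj(m,[.606,.284,.03]),proj(m,[.542,.336,.028]))
delta([.523,-.255,.25],0)
```

```text
[302.86850697 235.9017557 ] [253.03152287 184.09562355]
t 12.85 tcp [0.5419 0.336  0.151 ] open 0.0448 F [ 0.33 -0.16 -0.67] ff 0.0
yaw now 8.08202897916944 j [0.45 0.48 1.5  0.   1.16 0.31]
row [-0.5824 -0.1018 -0.0992] [ 0.04 -0.02  8.08]
```

View pics/w5.png

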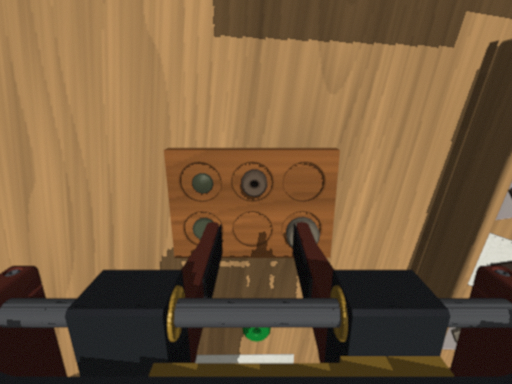

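The small whorl lies flat in pocket 4 at (254,183), and the large one is in pocket 2, partly behind a finger. I move on to the microscope, hovering a little beyond it so I can see it.

Request:
drive_tool(
  series=[
    [[-0.02, -0.0035, -0.04, 0, 0, 0], [-0.065, -0.011, -0.08, 0, 0, 0], [-0.11, -0.019, -0.08, 0, 0, 0], [-0.155, -0.027, -0.08, 0, 0, 0], [-0.2, -0.034, -0.08, 0, 0, 0], [-0.245, -0.042, -0.08, 0, 0, 0], [-0.29, -0.05, -0.08, 0, 0, 0], [-0.335, -0.058, -0.08, 0, 0, 0], [-0.38, -0.065, -0.08, 0, 0, 0], [-0.425, -0.073, -0.08, 0, 0, 0], [-0.47, -0.081, -0.08, 0, 0, 0], [-0.51, -0.088, -0.08, 0, 0, 0]],
  ],
  jaw=0.07,
)

```text
t: 14.05
tool_pos: [0.525, -0.183, 0.2286]
eef_rot: [[-0.14, 0.99, -0.003], [0.99, 0.14, 0.002], [0.002, -0.003, -1.0]]
contact_force: [1.1, 1.2, -0.4]
opening: 0.793
finger_force: 0.0
```

Request:
drive_tool(
  series=[
    [[-0.04, -0.007, 0, 0, 0, 0], [-0.08, -0.014, 0, 0, 0, 0], [-0.102, -0.017, 0, 0, 0, 0], [-0.102, -0.017, 0, 0, 0, 0], [-0.102, -0.017, 0, 0, 0, 0]],
  ],
)

```text
t: 14.55
tool_pos: [0.523, -0.284, 0.2288]
eef_rot: [[-0.139, 0.99, -0.003], [0.99, 0.139, 0.003], [0.003, -0.002, -1.0]]
contact_force: [0.5, 0.3, 0.3]
opening: 0.801
finger_force: 0.0
```

Run:
```python
from h import *; from plant import optics
m=optics.camera_model('wrist'); a=optics.grab_frame('wrist'); cv2.imwrite('pics/w6.png',a)
np.save('w6.npy',m,allow_pickle=True)
print(proj(m,[.525,-.253,.13]),proj(m,[.525,-.253,.01]))
delta([.525,-.253,.16],8.1)
```

```text
[263.26453535 160.69947951] [261.64812784 142.63438425]
t 14.6 tcp [ 0.5232 -0.2834  0.2291] open 0.0702 F [-0.38 -0.43  0.86] ff 0.0
yaw now 8.071986554728763 j [-0.61  0.35  1.51  0.    1.29 -0.75]
row [0.0297 0.0062 0.0692] [-0.12 -0.16 -0.03]
```

View pics/w6.png

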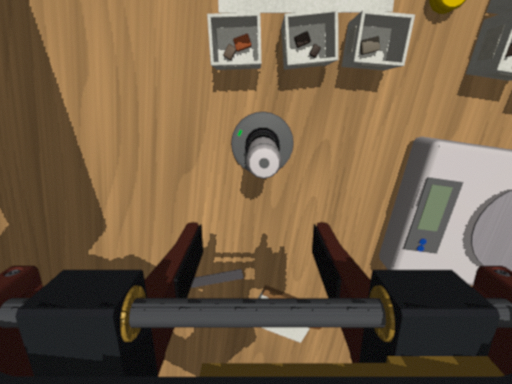

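The view shows the dome button at (263.5,161.5) and the foot centre at (262,141), within 1.6 px of prediction. The microscope therefore stands at (0.525, -0.253). Next I go down around it and grip.

Request:
drive_tool(
  series=[
    [[0.015, 0.003, 0, 0, 0, 0], [0.0298, 0.006, 0.005, 0, 0, 0], [0.0298, 0.006, 0.02, 0, 0, 0], [0.0298, 0.006, 0.05, 0, 0, 0], [0.0298, 0.006, 0.08, 0, 0, 0], [0.0298, 0.006, 0.11, 0, 0, 0], [0.0298, 0.006, 0.135, 0, 0, 0], [0.0298, 0.006, 0.147, 0, 0, 0], [0.0298, 0.006, 0.148, 0, 0, 0], [0.0298, 0.006, 0.148, 0, 0, 0]],
  ],
)

```text
t: 15.6
tool_pos: [0.5263, -0.2537, 0.0833]
eef_rot: [[-0.141, 0.99, 0.0], [0.99, 0.141, -0.0], [-0.0, 0.0, -1.0]]
contact_force: [-0.1, -0.2, 0.3]
opening: 0.797
finger_force: 0.0
```

Request:
drive_tool(
  series=[
    [[0, 0, 0, 0, 0, 0], [0, 0, 0, 0, 0, 0], [0, 0, 0, 0, 0, 0], [0, 0, 0, 0, 0, 0], [0, 0, 0, 0, 0, 0], [0, 0, 0, 0, 0, 0], [0, 0, 0, 0, 0, 0], [0, 0, 0, 0, 0, 0]],
  ],
  jaw=0.02,
)

```text
t: 16.4
tool_pos: [0.5259, -0.2545, 0.0829]
eef_rot: [[-0.141, 0.99, 0.0], [0.99, 0.141, -0.0], [-0.0, 0.0, -1.0]]
contact_force: [-0.1, 0.2, 2.8]
opening: 0.384
finger_force: 29.9
```

```bash
python3 -c "
from h import *
delta([.6062,.2838,.18],8.1)"
```

```text
t 16.4 tcp [ 0.5259 -0.2545  0.0829] open 0.0337 F [-0.09  0.16  2.78] ff 29.942443614418153
yaw now 8.081941490762597 j [-0.57  0.49  1.69  0.    0.96 -0.71]
row [ 0.5216  0.1552 -0.0972] [ 0.01  0.01 -0.02]
```

Request:
drive_tool(
  series=[
    [[0, 0, -0.005, 0, 0, 0], [0, 0, -0.012, 0, 0, 0], [0, 0, -0.022, 0, 0, 0], [0, 0, -0.034, 0, 0, 0], [0, 0, -0.048, 0, 0, 0], [0, 0, -0.064, 0, 0, 0], [0, 0, -0.08, 0, 0, 0], [0, 0, -0.092, 0, 0, 0], [0, 0, -0.099, 0, 0, 0], [0, 0, -0.1, 0, 0, 0], [0, 0, -0.1, 0, 0, 0]],
  ],
)

```text
t: 17.5
tool_pos: [0.5257, -0.2542, 0.1826]
eef_rot: [[-0.141, 0.99, -0.0], [0.99, 0.141, 0.0], [0.0, -0.0, -1.0]]
contact_force: [0.4, 0.1, -1.6]
opening: 0.383
finger_force: 29.9
```

Request:
drive_tool(
  series=[
    [[0.005, 0.0015, 0, 0, 0, 0], [0.015, 0.0045, 0, 0, 0, 0], [0.03, 0.009, 0, 0, 0, 0], [0.05, 0.015, 0, 0, 0, 0], [0.075, 0.0225, 0, 0, 0, 0], [0.1, 0.03, 0, 0, 0, 0], [0.125, 0.0375, 0, 0, 0, 0], [0.15, 0.045, 0, 0, 0, 0], [0.175, 0.0525, 0, 0, 0, 0], [0.2, 0.06, 0, 0, 0, 0], [0.225, 0.0675, 0, 0, 0, 0], [0.25, 0.075, 0, 0, 0, 0]],
  ],
)

```text
t: 18.7
tool_pos: [0.5644, 0.0062, 0.1824]
eef_rot: [[-0.141, 0.99, -0.001], [0.99, 0.141, 0.001], [0.001, -0.001, -1.0]]
contact_force: [0.3, 0.0, -1.4]
opening: 0.385
finger_force: 29.9
```

Request:
drive_tool(
  series=[
    [[0.025, 0.0075, 0, 0, 0, 0], [0.05, 0.015, 0, 0, 0, 0], [0.075, 0.0225, 0, 0, 0, 0], [0.1, 0.03, 0, 0, 0, 0], [0.125, 0.0375, 0, 0, 0, 0], [0.15, 0.045, 0, 0, 0, 0], [0.175, 0.0525, 0, 0, 0, 0], [0.195, 0.0585, 0, 0, 0, 0], [0.21, 0.063, 0, 0, 0, 0], [0.22, 0.066, 0, 0, 0, 0], [0.225, 0.0675, 0, 0, 0, 0], [0.225, 0.0675, 0, 0, 0, 0]],
  ],
)

```text
t: 19.9
tool_pos: [0.6, 0.2363, 0.1825]
eef_rot: [[-0.141, 0.99, -0.0], [0.99, 0.141, -0.0], [-0.0, -0.0, -1.0]]
contact_force: [-0.0, 0.1, -0.8]
opening: 0.385
finger_force: 29.9
```

Run:
```python
from h import *; from plant import optics
delta([.6062,.2838,.18],8.1)
s=optics.camera_model('scene'); b=optics.grab_frame('scene'); w=optics.grab_frame('wrist')
cv2.imwrite('pics/s7.png',np.hstack([cv2.resize(b[90:240,300:440],None,fx=3,fy=3,interpolation=2)[:384],w[:384,100:440]]))
```

```text
t 19.9 tcp [0.6    0.2363 0.1825] open 0.0338 F [-0.04  0.07 -0.76] ff 29.927144521207083
yaw now 8.112975735620697 j [0.27 0.46 1.45 0.   1.23 0.13]
row [0.0461 0.0129 0.0025] [-0.02  0.    0.01]
```

View pics/s7.png

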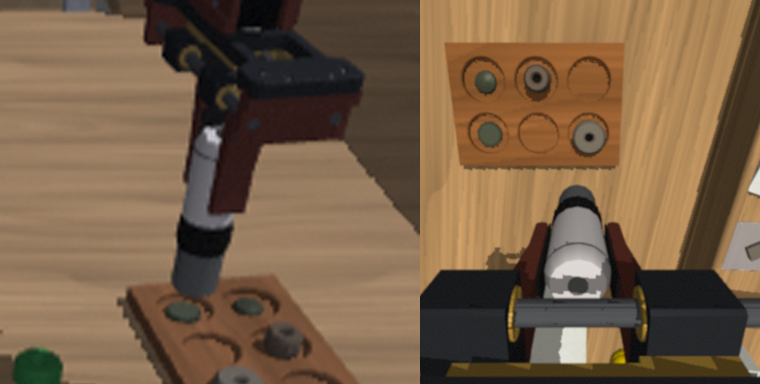

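The scene crop shows the microscope held over the tray edge, and the wrist crop shows both whorls flat in their pockets. I'll check for tilt against a projected vertical line and measure the large whorl again in the wrist picture.

Run:
```python
from h import *; from plant import optics,robot
s=optics.camera_model('scene'); m=optics.camera_model('wrist'); b=optics.grab_frame('scene'); w=optics.grab_frame('wrist')
T=np.array(robot.read_state()['tool_pos'])
for h in [0,20,34,57,65,120]: print(h,proj(s,T+[0,0,-.0729+h/1e3]),proj(m,T+[0,0,-.0729+h/1e3]))
# dark focus ring + nose centre per row in scene crop
x=b[90:240,300:440].astype(int); g=x.mean(2); sat=x.max(2)-x.min(2)
for r in range(50,100,4):
    q=np.nonzero((sat[r,45:85]<22))[0]; d=np.nonzero(g[r,45:85]<45)[0]
    print(r+90, (q.min()+345,q.max()+345) if len(q) else '', (d.min()+345,d.max()+345) if len(d) else '')
hole(m,w,(269,138),12,.030)
o=pockets(m,w,{5:(268,80),1:(218,133)},19,25)
```

```text
0 [364.60621044 185.0794827 ] [256.35302949 200.49104505]
20 [366.13564858 177.22545318] [256.27432035 208.82254673]
34 [367.23287493 171.59093428] [256.21100182 215.52492452]
57 [369.08506981 162.079472  ] [256.08818835 228.52494722]
65 [369.74425537 158.694397  ] [256.03874286 233.75883933]
120 [374.49896086 134.27785071] [255.54781086 285.72485685]
140 (np.int64(363), np.int64(374)) (np.int64(363), np.int64(384))
144 (np.int64(362), np.int64(373)) (np.int64(362), np.int64(383))
148 (np.int64(361), np.int64(379)) (np.int64(361), np.int64(382))
152 (np.int64(362), np.int64(374)) (np.int64(370), np.int64(381))
156 (np.int64(361), np.int64(370)) (np.int64(370), np.int64(381))
160 (np.int64(360), np.int64(369)) (np.int64(369), np.int64(379))
164 (np.int64(359), np.int64(376)) (np.int64(359), np.int64(362))
168 (np.int64(359), np.int64(376)) (np.int64(359), np.int64(375))
172 (np.int64(359), np.int64(374)) (np.int64(359), np.int64(374))
176 (np.int64(358), np.int64(373)) (np.int64(358), np.int64(369))
180 (np.int64(357), np.int64(372)) (np.int64(357), np.int64(359))
184 (np.int64(357), np.int64(371)) (np.int64(357), np.int64(358))
188 (np.int64(361), np.int64(367)) 
hole 42 [268.80952381 136.73809524] [0.6070162  0.28256293 0.03      ]
5 [268.31143188  79.59525299] (42.818115234375, 46.46417236328125) [0.59789067 0.34173127]
1 [217.6161499 132.2341156] (41.426734924316406, 42.85773849487305) [0.54870177 0.27759115]
```

The microscope is upright within about 0.03 rad, and its nose is within about 1 mm of the tool axis. The last leg is 46 mm across, 13 mm along y, then down about 69 mm.

Request:
drive_tool(
  series=[
    [[0.006, 0.0017, 0, 0, 0, 0], [0.016, 0.0045, 0, 0, 0, 0], [0.028, 0.008, 0, 0, 0, 0], [0.039, 0.011, 0, 0, 0, 0], [0.0455, 0.0129, 0, 0, 0, 0], [0.0465, 0.0132, 0, 0, 0, 0], [0.0465, 0.0132, 0.006, 0, 0, 0], [0.0465, 0.0132, 0.016, 0, 0, 0], [0.0465, 0.0132, 0.028, 0, 0, 0], [0.0465, 0.0132, 0.038, 0, 0, 0], [0.0465, 0.0132, 0.043, 0, 0, 0], [0.0465, 0.0132, 0.045, 0, 0, 0]],
  ],
)

```text
t: 21.3
tool_pos: [0.6061, 0.2835, 0.1364]
eef_rot: [[-0.14, 0.99, -0.002], [0.99, 0.14, -0.001], [-0.0, -0.002, -1.0]]
contact_force: [-0.3, 0.5, -1.2]
opening: 0.386
finger_force: 29.9
```

Request:
drive_tool(
  series=[
    [[0, 0, 0.003, 0, 0, 0], [0, 0, 0.008, 0, 0, 0], [0, 0, 0.013, 0, 0, 0], [0, 0, 0.018, 0, 0, 0], [0, 0, 0.022, 0, 0, 0], [0, 0, 0.0235, 0, 0, 0], [0, 0, 0.0235, 0, 0, 0], [0, 0, 0.0235, 0, 0, 0], [0, 0, 0.0235, 0, 0, 0], [0, 0, 0.0235, 0, 0, 0], [0, 0, 0.0235, 0, 0, 0], [0, 0, 0.0235, 0, 0, 0]],
  ],
)

```text
t: 22.5
tool_pos: [0.6067, 0.2839, 0.1143]
eef_rot: [[-0.141, 0.99, 0.0], [0.99, 0.141, 0.0], [0.0, 0.0, -1.0]]
contact_force: [0.7, -0.2, -1.8]
opening: 0.383
finger_force: 29.9
```

Run:
```python
from h import *; from plant import optics,robot
delta([.6065,.2842,.1135],8.1)
s=optics.camera_model('scene'); b=optics.grab_frame('scene')
T=np.array(robot.read_state()['tool_pos'])
print('nose exp',proj(s,T+[0,0,-.0729]),'whorl top exp',proj(s,[.6065,.2836,.03]),'TCP axis at whorl top',proj(s,[T[0],T[1],.03]))
cv2.imwrite('pics/s8.png',cv2.resize(b[130:230,330:430],None,fx=6,fy=6,interpolation=2))
```

```text
t 22.5 tcp [0.6067 0.2839 0.1143] open 0.0336 F [ 0.74 -0.18 -1.83] ff 29.927136207406875
yaw now 8.082261203104668 j [0.33 0.56 1.46 0.   1.12 0.19]
row [ 0.0003 -0.0002  0.0008] [ 0.01 -0.01 -0.02]
nose exp [382.35123369 212.20784067] whorl top exp [381.2195612  216.14260277] TCP axis at whorl top [381.39466405 216.20327612]
```

View pics/s8.png

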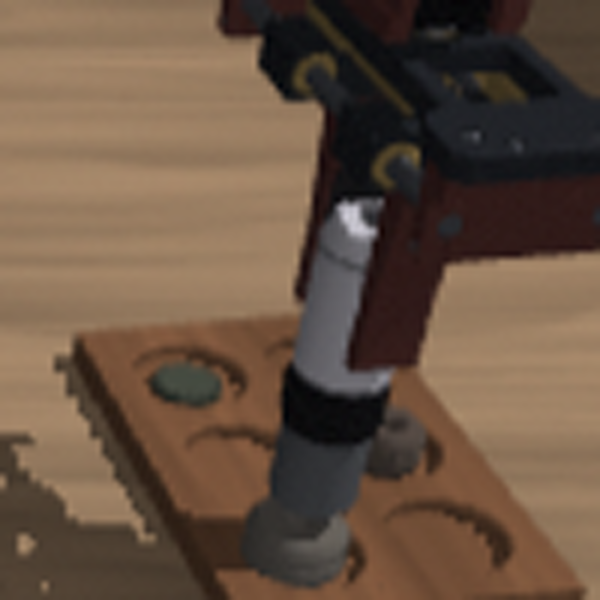

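The nose sits just above the large whorl, at crop (313,510), and the whorl's body spans about 243 to 350. That suggests the whorl lies a few mm to the -y side, so I'll measure it.

Run:
```python
from h import *; from plant import optics,robot
s=optics.camera_model('scene'); b=optics.grab_frame('scene').astype(int); t=optics.camera_model('top'); bt=cv2.imread('pics/top5.png')
sat=b.max(2)-b.min(2); T=np.array(robot.read_state()['tool_pos'])
for r in list(range(198,227,2)):
    q=np.nonzero(sat[r,365:395]<30)[0]+365
    print(r,(q.min(),q.max(),(q.min()+q.max())/2) if len(q) else '')
for p in [[T[0],T[1],z] for z in (.0414,.06,.03,.019,.01)]: print(p[2],proj(s,p))
# small whorl and large whorl in the earlier top view
x=bt.astype(int); sa=x.max(2)-x.min(2)
for k,q,c in blobs((sa<45)[165:250,88:155],20,900): print('top',q,c+[88,165],ray(t,c+[88,165],.025)[:2])
o=pockets(t,bt,{5:(105.3,185.4),1:(132.3,206.2)},8,11.5)
```

```text
198 (np.int64(377), np.int64(394), np.float64(385.5))
200 (np.int64(377), np.int64(394), np.float64(385.5))
202 (np.int64(376), np.int64(394), np.float64(385.0))
204 (np.int64(375), np.int64(394), np.float64(384.5))
206 (np.int64(375), np.int64(394), np.float64(384.5))
208 (np.int64(375), np.int64(394), np.float64(384.5))
210 (np.int64(375), np.int64(389), np.float64(382.0))
212 (np.int64(375), np.int64(389), np.float64(382.0))
214 (np.int64(372), np.int64(388), np.float64(380.0))
216 (np.int64(371), np.int64(386), np.float64(378.5))
218 (np.int64(366), np.int64(387), np.float64(376.5))
220 (np.int64(367), np.int64(388), np.float64(377.5))
222 (np.int64(370), np.int64(389), np.float64(379.5))
224 (np.int64(370), np.int64(386), np.float64(378.0))
226 (np.int64(365), np.int64(384), np.float64(374.5))
0.0414 [382.32897796 212.19840095]
0.06 [383.92239043 205.54165427]
0.03 [381.37230065 216.19508016]
0.019 [380.46315262 219.99319787]
0.01 [379.72928857 223.05903752]
top [ 55   1  12  78 319] [149.71786834 201.34482759] [0.55772277 0.23195703]
top [ 32   8  19  17 238] [129.37394958 181.03781513] [0.60602562 0.28042472]
top [ 11  36  15  14 151] [106.19205298 208.2384106 ] [0.54206548 0.33428097]
top [ 42  59  13  12 121] [135.95867769 229.33884298] [0.49212524 0.26371813]
top [20 63 10 10 83] [112.34939759 232.45783133] [0.48515386 0.319036  ]
5 [102.92062378 185.34085083] (16.45522689819336, 20.27315330505371) [0.59689573 0.34646518]
1 [131.85964966 206.12641907] (20.12035369873047, 20.853286743164062) [0.54689289 0.27689842]
```

Relative to the scene projection, the whorl lies about 1 mm to the -y side of the nose, well inside 6 mm. I'll trim 1 mm and hold.

Request:
drive_tool(
  series=[
    [[-0.0005, 0, 0, 0, 0, 0], [-0.001, 0, 0.0005, 0, 0, 0], [-0.001, 0, 0.0005, 0, 0, 0], [-0.001, 0, 0.0005, 0, 0, 0], [-0.001, 0, 0.0005, 0, 0, 0], [-0.001, 0, 0.0005, 0, 0, 0], [-0.001, 0, 0.0005, 0, 0, 0], [-0.001, 0, 0.0005, 0, 0, 0], [-0.001, 0, 0.0005, 0, 0, 0], [-0.001, 0, 0.0005, 0, 0, 0], [-0.001, 0, 0.0005, 0, 0, 0], [-0.001, 0, 0.0005, 0, 0, 0]],
  ],
)

```text
t: 23.8
tool_pos: [0.6068, 0.2829, 0.1137]
eef_rot: [[-0.141, 0.99, 0.0], [0.99, 0.141, 0.0], [0.0, 0.0, -1.0]]
contact_force: [-0.4, -0.8, -0.5]
opening: 0.384
finger_force: 29.9
```

```bash
python3 -c "
from h import *
delta([.6062,.2828,.1135],8.1)
from plant import hand_in; print(hand_in())"
```

```text
t 23.8 tcp [0.6068 0.2829 0.1137] open 0.0337 F [-0.42 -0.79 -0.52] ff 29.927025802899152
yaw now 8.079573934410307 j [0.33 0.56 1.46 0.   1.12 0.19]
row [-0.     -0.0006  0.0002] [ 0.   -0.01 -0.02]
the job is handed in; nothing more can be done
None
```

I handed the job in at about 24 s (no verdict was returned): the large whorl lies flat in pocket 2, the small whorl lies flat in pocket 4, and the microscope is held still about 1 cm above the large whorl, centred to about 1–2 mm by my camera measurements.

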